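# Set the bracelet sizing jig for the next bracelet

## Robot

A 6-joint arm with a two-finger parallel gripper is mounted at the origin on the work surface. World frame = base frame: x ahead of the robot, y to its left, z up, the work surface at z = 0. Lengths are in m, angles in rad, forces in N, time in s.
With the tool pointing down it reaches from about 0.225 to 0.875 m from the base axis. Payload 3.4 kg.
Tool frame: the origin (TCP) lies midway between the tips of the shut fingers; the grasp point (between the pads) lies 19 mm behind it (manip.pinch_z is the z of the grasp point in the tool frame, in m); z points along the fingers, x is the direction in which the jaws open and shut, and the axes are right-handed (so a half turn about z gives the same grasp; the last joint's range is limited). The gripper opens to 85 mm and grips with 20 to 120 N. Pads are 22 mm wide; open, the fingers measure 114 mm over their backs; the gripper's body (76 mm by 85 mm) begins 54 mm behind the grasp point. The pads swing forward as they close: fully open they stand 13 mm farther back than shut.
Start: joints at [-1.463, 0.276, 1.505, -0, 1.361, -0.121], TCP at [0.13, -0.56, 0.231] pointing down, gripper open.
Joint ranges: [-2.89, 2.89], [-0.75, 2.08], [0.22, 2.7], [-1.18, 4.32], [0.11, 2.71], [-2.7, 2.7]. Speed limits (rad/s): [2.57, 2.57, 3.14, 3.14, 3.14, 3.14].

## Interface

Orientations are given as a unit quaternion [w, x, y, z].
In Python, from rig import manip gives the robot as it stands. The module is installed in compiled form; this text tells all that it offers.
- The arm moves only by the tool drive_tool, never from a script. Its argument "steps" is a list of rows, each a list of 5 numbers: the shift along the tool's x, y, z in mm, then the turn about the tool's z in rad, then the gripper command: -1 is shut, 1 is fully open, values between are in proportion. A call has 1 to 5 rows; each row is the pose to reach, as a shift and turn from the pose measured when the call began, along the tool's axes at that moment; what a row does not reach only later rows make up. A row lasts 1/10 s, in which the tool goes at most 50 mm and 8.59 degrees, less where a joint would pass 70% of its speed; a pose out of reach is approached as far as the arm can. A call with a gripper value outside its range is refused whole. The fingers move at their own pace and stop on an object; "squeeze" is the grip in N (left out, the last holds). Time passes only in rows, so rows that repeat a pose let the fingers close. It gives the time, the measured TCP pose, the force and the opening at its end, in the units of the state.
- manip.get_state(): the state, without advancing time (a new reading comes with each control period).
- manip.get_image(name): name is "scene" or "side" or "wrist"; returns the picture (480x640x3 uint8, blue, green, red); there is no depth.
- manip.get_calibration(name): a dict with "camera_matrix" (3x3 intrinsics, pixels), "rvec" (rotation vector, rad) and "tvec" (3), from world to camera coordinates, as OpenCV has them. Camera axes: x right, y down, z forward; pixel columns grow to the right and rows downward; lengths in m; the calibration is good to about 2 mm. The wrist camera is an equidistant fisheye: a pixel r from the principal point sees the ray r / f radians off the axis. A picture is of the moment at which its call begins: read the wrist's pose just before it. get_calibration takes no time and is no camera call; for the wrist camera it gives the pose at the moment of the call.
- manip.sign_off(): hands the job in, once; it reports no verdict.
Trained networks look in the newest picture that a camera, given by its name, has taken for a name from the list of things; names that differ only in an ending like _2 or _b are one class to them, and where a whole thing is asked for, a point or a joint stands for the part that bears it (a point fixed in the world has none). Each returns a list of dicts, best first, with "conf" (0 to 1); they miss things now and then, are a little off and sometimes report something else, mostly with a low value. They report only what shows in the picture. A call takes as long as a camera call. They do not tell look-alikes from the thing itself.
- manip.masks_of(camera, name): "pixels" (480x640 bool, what is visible of it) and "location" ([column, row] in pixels, amid what is visible of it).
The state is a dict: "clock": time; "qpos": joint angles; "qd": joint speeds; "effort": joint torques, N m; "position": TCP position; "ee_rot": TCP orientation; "contact_force": force on the tool from outside, world axes, zero at the start; "moment": the same for the moment, N m; "width": finger opening in m.
Only numpy, scipy, OpenCV 4.12 (cv2) and the standard library are available. Lean on these libraries where they do the work, as an engineer would, in place of code of your own. Each camera call takes 0.05 s, during which the arm holds its last target.

## Task

Get the bracelet sizing jig ready for the next bracelet: first turn the bead counter's black reset knob anticlockwise back to its zero stop. Then, with the orange cam lever still open, slide the jig's blue leg out against its spring until its crossbar lines up with the red length mark, and squeeze the cam lever closed flat against the blue grip block while keeping the leg on the mark. Do not let go: finish with the fingers still gripping lever and block together, the leg on the mark, and leave the other things on the table alone.

Things in the scene. Friction and masses are not known exactly. Their poses are not given: they have to be found in the camera images.
- jig: the fixed sizing jig: plywood board 150 x 340 mm, 12 mm thick, with an aluminium rail 34 mm wide along its middle (rail top 24 mm above the table) and a short brass post at its -y end. Origin: centre of the board's underside, on the table. Its +y axis runs along the rail and is the way the leg slides out; its x axis runs across the board. The jig's place and yaw change.
- mark (a point): the length mark: a pair of red 12 mm cubes, one on each long edge of the board (69 mm either side of the rail's middle). This point lies midway between them on the board's top face (12 mm above the table); axes as the jig's. The mark's place along the rail changes from start to start; it does not slide when brushed.
- leg_line (a point): point on the sliding blue leg: middle of its crossbar, projected down to the board's top face (12 mm above the table); axes as the jig's. The leg is on the mark when this point has the same jig y as mark: the crossbar's two white feet then stand between the red cubes, within the cubes' 12 mm width.
- crossbar (a point): middle of the leg's crossbar, 54 mm above the table: a plate 120 mm long in jig x, 10 mm thick in jig y, 32 to 76 mm above the table. Behind it (jig -y) lies the leg's flat shoe, 46 mm wide, top 32 mm above the table, with grip block and lever. Open fingers straddling block and lever close behind the crossbar can push it out with their side edges.
- leg (a joint): slide of the leg along the rail, m: 0 = at its inner stop (where it starts, crossbar 60 mm to the -y side of the board's middle), grows towards jig +y, most 0.19. A return spring pulls it back to 0 with about 4 to 5 N at all places, so it runs back when let go; the cam does not lock it by itself.
- cheek: the blue grip block fixed on the leg, 18 mm (jig x) x 50 mm (jig y) x 40 mm high, standing 32 to 72 mm above the table, 7 to 57 mm behind the middle of the crossbar. Origin: centre of its underside. Across the jig it spans x = -14 to +4 mm from the rail's middle.
- lever_pad: outer face (strip 2 x 56 x 34 mm) of the orange cam lever, where a finger presses. Origin: middle of the strip's lower edge, 36 mm above the table. Closed, this face lies parallel to the grip block at jig x = +14 mm, so lever and block together are 28 mm wide, centred on the rail's middle, and can be gripped across jig x.
- cam_pivot (a point): upright pivot axis of the cam lever, on the leg's shoe 72 mm behind the crossbar's middle, at jig x = +10 mm; this point is 32 mm above the table. The lever is 60 mm long, 36 to 70 mm above the table, its free end near the crossbar. Open, the free end swings out to jig +x, up to 38 mm from the rail's middle.
- cam_lever (a joint): swing of the cam lever, rad: 0 = closed flat along the grip block (stop), grows as it opens to jig +x; starts 0.32 to 0.40. It stays where it is left; closing takes about 3 N at its free end.
- bead_counter: the fixed bead counter: white box 100 x 100 x 50 mm with a small red line on top at its -x edge showing zero; origin: centre of its underside, on the table. Place and yaw change.
- reset_knob (a joint): turn of the reset knob, rad: 0 = at its zero stop (white line towards the red line, grip bar along the counter's x axis); grows clockwise seen from above. Starts 0.7 to 1.3. Stiff by about 0.04 N m and stays where it is left.
- reset_knob_grip (a point): the black knob on the middle of the counter's top: a round plate 44 mm across with an upright grip bar 42 mm long, 14 mm wide, its top 94 mm above the table. This point is on the knob's axis, 87 mm above the table; its x axis runs along the bar and turns with the knob.
- mug: white mug, 80 mm across, 90 mm high; leave alone. Origin: centre of its foot.
- vase: white vase, 62 mm across, 130 mm high; leave alone. Origin: centre of its foot.
- bead_jar: amber jar with red cap, 64 mm across, 85 mm high; leave alone. Origin: centre of its foot.
- bangle: green bangle lying flat, 72 mm across, 10 mm high; leave alone. Origin: centre of its underside.
- spool: red spool, 44 mm across, 48 mm high; leave alone. Origin: centre of its foot.
- screwdriver: yellow screwdriver lying flat, 160 mm long; leave alone. Origin: underside of its middle.
Not all that is in view belongs to the job. What is shaped like the bead_counter but green or turquoise is not meant.

How it is judged:
On the way, in this order (a step that is already met when the one before it is completed fails the run):
1. the bead counter's reset knob is back at its zero stop (value of joint reset_knob below 0.08 rad), for 0.2 s.
2. the leg is on the red mark (within 6 mm) with the cam lever still open (y of leg_line in the frame of mark between -0.006 and 0.006 m and value of joint cam_lever above 0.2 rad), for 0.2 s.
At the end, for the whole second after the job is handed in: reset knob within 0.08 rad of its zero stop; leg line within 6 mm of the red mark along the rail; cam lever within 0.06 rad of closed; the fingers still grip lever and block together, each with more than 3 N (value of joint reset_knob below 0.08 rad and y of leg_line in the frame of mark between -0.006 and 0.006 m and value of joint cam_lever below 0.06 rad and contact force between the fingers and lever_pad above 3 N and contact force between the fingers and cheek above 3 N); the arm keeps its last pose, push and grip.
It fails at once if the cam lever is swung more than half shut while the leg is off the red mark by more than 10 mm (value of joint cam_lever below 0.13 rad and not (y of leg_line in the frame of mark between -0.01 and 0.01 m)).
It fails at once if the mug, vase, bead jar, bangle, spool or screwdriver is pushed more than 30 mm (distance of any of mug, vase, bead_jar, bangle, spool, screwdriver from where it was at the start of the episode above 0.03 m).
It fails at once if the mug, vase, bead jar or spool is tipped over (angle between any of mug, vase, bead_jar, spool's own z axis and vertical above 0.6 rad).
It also fails if it takes over 48 s, if anything falls off the work surface, if the arm or the gripper's body presses on something with over 40 N, if the wrist force passes 120 N, or if a joint passes its speed limit or range.

## Working session

There is one attempt and no reset: what is moved stays moved. The work goes in short steps, Python scripts to look and compute and a tool call to move; the robot and the scene stay as the last step left them, time stands still between calls to the robot, and variables do not carry over. Pictures are saved under pics/ and viewed, and the job is handed in when it is done.

Besides the shell and the picture viewer there is one more tool, called after "Call:" as name(argument=value, ...) on one line, values as JSON. drive_tool: Moves the arm, as the interface text tells. Its arguments: {"type":"object","properties":{"steps":{"type":"array","items":{"type":"array","items":{"type":"number"}}},"squeeze":{"type":"number"}},"required":["steps"]}

```bash
mkdir -p pics; python3 - <<'E'
from rig import manip
import cv2
for n in ["scene","side","wrist"]:
    im=manip.get_image(n); cv2.imwrite(f"pics/{n}0.png",im)
    c=manip.get_calibration(n); print(n,c)
print(manip.get_state(), manip.pinch_z)
E
```

```text
scene {'camera_matrix': array([[549.95732705,   0.        , 317.94453688],
       [  0.        , 549.95732705, 237.79462377],
       [  0.        ,   0.        ,   1.        ]]), 'rvec': array([ 2.1149321 ,  1.57149391, -0.46928305]), 'tvec': array([-0.14658498, -0.37388628,  1.60725277])}
side {'camera_matrix': array([[442.45228267,   0.        , 318.75042767],
       [  0.        , 442.45228267, 238.01107752],
       [  0.        ,   0.        ,   1.        ]]), 'rvec': array([ 0.09311082, -2.65005163,  1.56506994]), 'tvec': array([0.53843858, 0.107139  , 1.1181181 ])}
wrist {'camera_matrix': array([[371.64829954,   0.        , 322.70094811],
       [  0.        , 371.64829954, 241.78922603],
       [  0.        ,   0.        ,   1.        ]]), 'rvec': array([-2.27132275,  1.80193337,  0.26954913]), 'tvec': array([-0.57474392, -0.03819437,  0.37910767])}
{'clock': 0.15, 'qpos': array([-1.46302243e+00,  2.76412991e-01,  1.50584945e+00, -2.68402592e-05,
        1.36072809e+00, -1.20990563e-01]), 'qd': array([ 0.00109711, -0.00191089, -0.00318607,  0.0021898 , -0.00091511,
       -0.00046295]), 'effort': array([ 1.94854561e-03, -4.17143655e+01, -2.46032095e+01, -1.15251823e-04,
        7.66673824e-03,  1.33901833e-05]), 'position': array([ 0.13034117, -0.55960849,  0.23065656]), 'ee_rot': array([-4.88259022e-04,  7.83191936e-01, -6.21779625e-01, -5.00285640e-04]), 'contact_force': array([-0.10562115,  0.04496535, -0.18775316]), 'moment': array([-0.01167391, -0.0010552 , -0.02728801]), 'width': 0.08570488815366134} -0.0187
```

View pics/scene0.png

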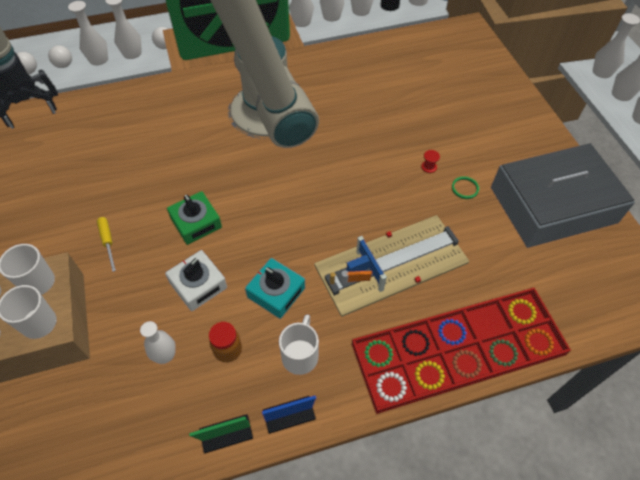

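View pics/side0.png

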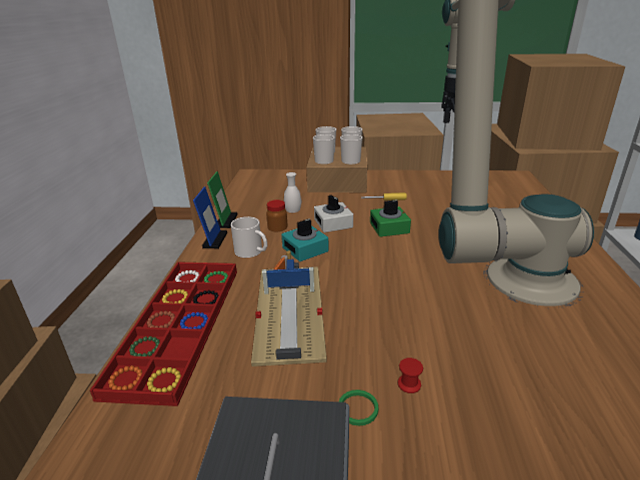

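View pics/wrist0.png

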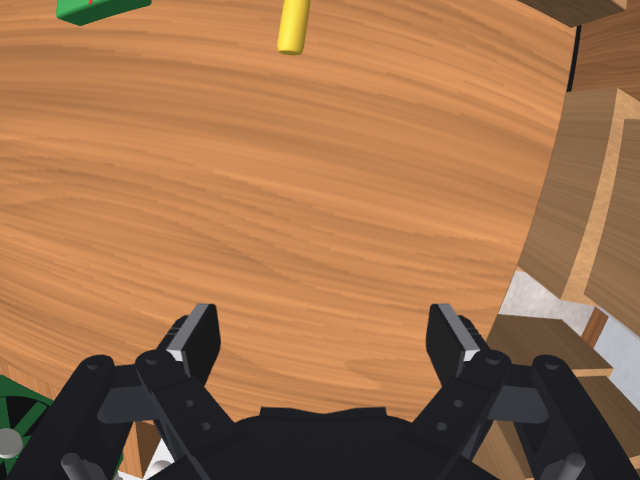

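Scene picture: the candidates for the counter are the green one (195,215), the white one (196,278) and the turquoise one (275,287). The white one fits the description. The jig is at (390,262), with its red cubes near (389,234) and (417,280). I'll take a close crop and rough positions next.

```bash
cat > h.py <<'E'
from rig import manip
import cv2, numpy as np
def ray(cam,px,c=None):
    c=c or manip.get_calibration(cam); K=c["camera_matrix"]; R,_=cv2.Rodrigues(np.array(c["rvec"])); t=np.array(c["tvec"]).ravel()
    x=(px[0]-K[0,2])/K[0,0]; y=(px[1]-K[1,2])/K[1,1]
    if cam=="wrist":
        r=np.hypot(x,y); s=np.sin(r)/r if r>1e-9 else 1; d=np.array([x*s,y*s,np.cos(r)])
    else: d=np.array([x,y,1.])
    return -R.T@t, R.T@d
def atz(cam,px,z,c=None):
    o,d=ray(cam,px,c); return o+d*(z-o[2])/d[2]
def proj(cam,P,c=None):
    c=c or manip.get_calibration(cam); K=c["camera_matrix"]; R,_=cv2.Rodrigues(np.array(c["rvec"])); t=np.array(c["tvec"]).ravel()
    q=(R@np.atleast_2d(P).T).T+t
    if cam=="wrist":
        rr=np.hypot(q[:,0],q[:,1]); th=np.arctan2(rr,q[:,2]); u=q[:,:2]/np.maximum(rr,1e-12)[:,None]*th[:,None]
    else: u=q[:,:2]/q[:,2:]
    return u*K[0,0]+K[:2,2]
E
python3 - <<'E'
from h import *
im=cv2.imread("pics/scene0.png")
a=cv2.resize(im[235:325,150:320],None,fx=4,fy=4,interpolation=cv2.INTER_CUBIC); cv2.imwrite("pics/c1.png",a)
a=cv2.resize(im[205:320,305:480],None,fx=4,fy=4,interpolation=cv2.INTER_CUBIC); cv2.imwrite("pics/c2.png",a)
zs=dict(bead_counter=.05,reset_knob_grip=.087,jig=.012,crossbar=.07,cheek=.072,lever_pad=.06,mark=.024,mug=.045,vase=.06,bead_jar=.04,screwdriver=.01)
for n,z in zs.items():
    for m in manip.masks_of("scene",n)[:3]:
        print(n,round(m["conf"],2),np.round(m["location"]),atz("scene",m["location"],z).round(3))
E
```

```text
bead_counter 0.8 [192. 217.] [ 0.355 -0.274  0.05 ]
bead_counter 0.77 [274. 286.] [ 0.598 -0.131  0.05 ]
bead_counter 0.66 [193. 283.] [ 0.537 -0.302  0.05 ]
reset_knob_grip 0.85 [272. 278.] [ 0.598 -0.132  0.087]
reset_knob_grip 0.79 [190. 209.] [ 0.36  -0.272  0.087]
reset_knob_grip 0.73 [194. 272.] [ 0.532 -0.293  0.087]
jig 0.73 [352. 275.] [0.601 0.056 0.012]
jig 0.68 [390. 264.] [0.597 0.151 0.012]
jig 0.2 [296. 345.] [ 0.731 -0.118  0.012]
crossbar 0.77 [360. 268.] [0.62  0.065 0.07 ]
crossbar 0.55 [162. 344.] [ 0.674 -0.386  0.07 ]
cheek 0.75 [356. 263.] [0.607 0.061 0.072]
mark 0.43 [415. 277.] [0.656 0.19  0.024]
mug 0.61 [298. 346.] [ 0.749 -0.118  0.045]
mug 0.36 [390. 264.] [0.615 0.14  0.045]
mug 0.26 [362. 272.] [0.617 0.071 0.045]
vase 0.79 [158. 340.] [ 0.657 -0.395  0.06 ]
vase 0.34 [296. 348.] [ 0.756 -0.122  0.06 ]
bead_jar 0.86 [224. 340.] [ 0.688 -0.263  0.04 ]
screwdriver 0.82 [104. 235.] [ 0.316 -0.493  0.01 ]
```

View pics/c1.png

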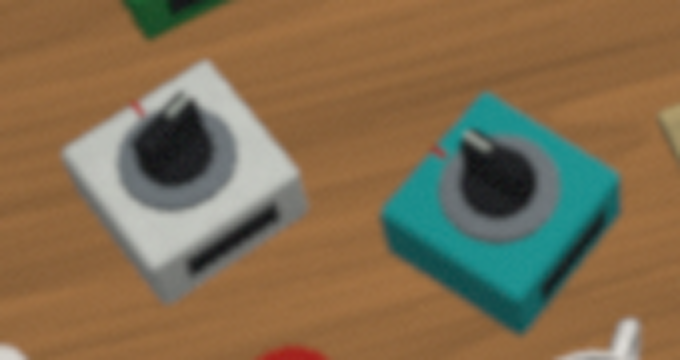

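View pics/c2.png

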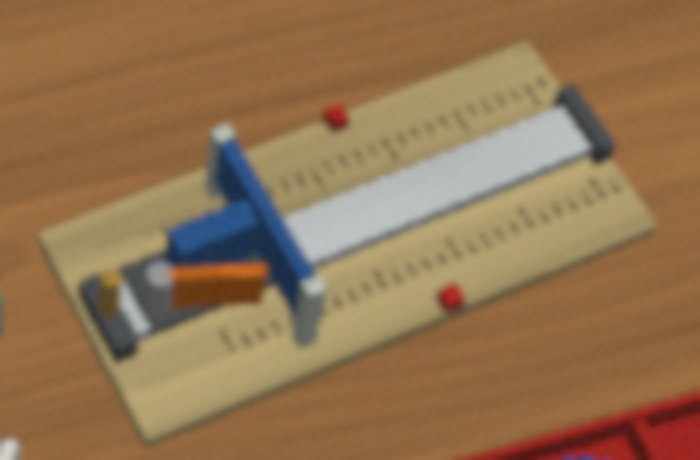

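The crops confirm the choice. The white counter's red line is at crop 1 (138,107), with the knob's white line at (178,105). In crop 2, the board corners are at (40,236), (530,41), (655,228) and (150,441), and the red cubes at (336,117) and (451,297).

```bash
python3 - <<'E'
from h import *
def P(p,off,z): return atz("scene",((p[0]+.5)/4-.5+off[0],(p[1]+.5)/4-.5+off[1]),z)
o=(150,235)
c=np.array([P(p,o,.05) for p in [(62,153),(207,60),(300,175),(158,265)]]); print(c.round(4)); ctr=c.mean(0); print("ctr",ctr, np.linalg.norm(np.roll(c,-1,0)-c,axis=1))
red=P((138,107),o,.05); d=ctr-red; print("red",red,"counter +x dir yaw",np.arctan2(d[1],d[0]))
for i in range(4):
    e=c[(i+1)%4]-c[i]; print(np.arctan2(e[1],e[0]))
w1=P((190,95),o,.094);w0=P((165,115),o,.094);print("line",w0,w1,ctr)
o=(305,205)
c=np.array([P(p,o,.012) for p in [(40,236),(530,41),(655,228),(150,441)]]); ctr=c.mean(0); print(c.round(4),"jig",ctr,np.linalg.norm(np.roll(c,-1,0)-c,axis=1))
y=(c[1]+c[2]-c[0]-c[3]); print("y dir",np.arctan2(y[1],y[0]))
y/=np.linalg.norm(y)
m=[P((336,113),o,.024),P((450,293),o,.024)]; print(m, ((m[0]+m[1])/2-ctr)@y, np.linalg.norm(m[0]-m[1]))
E
```

```text
[[ 0.4934 -0.3583  0.05  ]
 [ 0.4554 -0.2684  0.05  ]
 [ 0.5464 -0.2318  0.05  ]
 [ 0.5795 -0.3178  0.05  ]]
ctr [ 0.51867724 -0.29409142  0.05      ] [0.09756894 0.09810696 0.09220432 0.09511379]
red [ 0.47557683 -0.31210139  0.05      ] counter +x dir yaw 0.39580819855398713
1.9711381435310134
0.38286144221410845
-1.2035412150842317
-2.702337862731194
line [ 0.51373852 -0.29440479  0.094     ] [ 0.50493965 -0.27899369  0.094     ] [ 0.51867724 -0.29409142  0.05      ]
[[ 0.5463 -0.02    0.012 ]
 [ 0.4986  0.3163  0.012 ]
 [ 0.6466  0.3324  0.012 ]
 [ 0.692   0.001   0.012 ]] jig [0.59586093 0.15741175 0.012     ] [0.33961433 0.14885339 0.33449471 0.14717745]
y dir 1.70931576775012
[array([0.52170672, 0.17568125, 0.024     ]), array([0.65813804, 0.19414018, 0.024     ])] 0.028055541605980738 0.13767439097702505
```

```bash
cat >> h.py <<'E'
from scipy.spatial.transform import Rotation as Ro
def tool():
    s=manip.get_state(); q=s["ee_rot"]; return s,s["position"],Ro.from_quat([q[1],q[2],q[3],q[0]]).as_matrix()
def shift(target,yaw=None):
    s,p,R=tool(); d=R.T@(np.array(target)-p)*1000
    cy=np.arctan2(R[1,0],R[0,0]); t=0
    if yaw is not None: t=-((yaw-cy+np.pi)%(2*np.pi)-np.pi)
    print("clock",round(s["clock"],2),"pos",p.round(4),"yaw",round(cy,3),"q6",s["qpos"][5].round(3),"w",s["width"].round(4),"F",s["contact_force"].round(1),"-> shift mm",d.round(1),"turn",round(t,3))
E
python3 - <<'E'
from h import *
s,p,R=tool(); o,d=ray("wrist",(322.7,241.8)); print("cam in tool",R.T@(o-p),"axis",R.T@d)
shift([.45,-.32,.26],-2.41); shift([.52,-.294,.23],-2.41)
E
```

```text
cam in tool [ 0.00049294 -0.07390926 -0.14231019] axis [-5.85455225e-06  2.90927958e-01  9.56744962e-01]Traceback (most recent call last):
  File "<stdin>", line 3, in <module>
  File "h.py", line 26, in shift
    print("clock",round(s["clock"],2),"pos",p.round(4),"yaw",round(cy,3),"q6",s["qpos"][5].round(3),"w",s["width"].round(4),"F",s["contact_force"].round(1),"-> shift mm",d.round(1),"turn",round(t,3))
                                                                                                        ^^^^^^^^^^^^^^^^
AttributeError: 'float' object has no attribute 'round'
```

```bash
sed -i 's/s\["width"\].round(4)/round(float(s["width"]),4)/' h.py
python3 - <<'E'
from h import *
shift([.52,-.294,.24],-2.41)
E
```

```text
clock 0.7 pos [ 0.1304 -0.56    0.2313] yaw -1.342 q6 -0.121 w 0.0855 F [-0.1 -0.5 -0.6] -> shift mm [-170.7 -439.8   -8.7] turn 1.068
```

Call:
drive_tool(steps=[[-17,-44,-2,0.13,1],[-34,-88,-4,0.27,1],[-52,-132,-6,0.4,1],[-70,-178,-8,0.54,1],[-88,-225,-9,0.67,1]])

```text
clock: 1.2
position: [0.3269, -0.4251, 0.2406]
ee_rot: [-0.0, -0.535, 0.845, -0.001]
contact_force: [0.7, -0.5, -0.1]
width: 0.0851
```

```bash
python3 - <<'E'
from h import *
shift([.52,-.294,.24],-2.41)
E
```

```text
clock 1.2 pos [ 0.3269 -0.4251  0.2406] yaw -2.012 q6 0.967 w 0.0851 F [ 0.7 -0.5 -0.1] -> shift mm [-201.  -118.6    0.6] turn 0.398
```

Call:
drive_tool(steps=[[-40,-24,0,0.1,1],[-80,-48,0,0.2,1],[-120,-72,0,0.3,1],[-160,-96,0,0.4,1],[-201,-119,0,0.4,1]])

```text
clock: 1.7
position: [0.5219, -0.293, 0.2408]
ee_rot: [0.0, -0.356, 0.934, -0.001]
contact_force: [0.9, -0.1, 0.1]
width: 0.0858
```

```bash
python3 - <<'E'
from h import *
shift([.52,-.294,.24],-2.41)
c=manip.get_calibration("wrist");im=manip.get_image("wrist"); cv2.imwrite("pics/w1.png",im)
import pickle; pickle.dump(c,open("w1.pkl","wb"))
for n in ("reset_knob_grip","bead_counter"):
  for m in manip.masks_of("wrist",n)[:3]:
    print(n,m["conf"],m["location"],atz("wrist",m["location"],.087,c))
    np.save(n+".npy",m["pixels"])
E
```

```text
clock 1.7 pos [ 0.5219 -0.293   0.2408] yaw -2.413 q6 1.786 w 0.0858 F [ 0.9 -0.1  0.1] -> shift mm [2.1 0.5 0.8] turn -0.003
reset_knob_grip 0.75 [160.1, 296.5] [ 0.58981404 -0.13965731  0.087     ]
reset_knob_grip 0.65 [326.3, 220.4] [ 0.52132199 -0.2974769   0.087     ]
reset_knob_grip 0.5 [425.5, 345.6] [ 0.36773708 -0.26981206  0.087     ]
bead_counter 0.96 [323.1, 210.3] [ 0.52891328 -0.30204365  0.087     ]
bead_counter 0.94 [171.3, 273.6] [ 0.59393354 -0.16767248  0.087     ]
bead_counter 0.91 [413.3, 319.6] [ 0.39897069 -0.28153831  0.087     ]
```

View pics/w1.png

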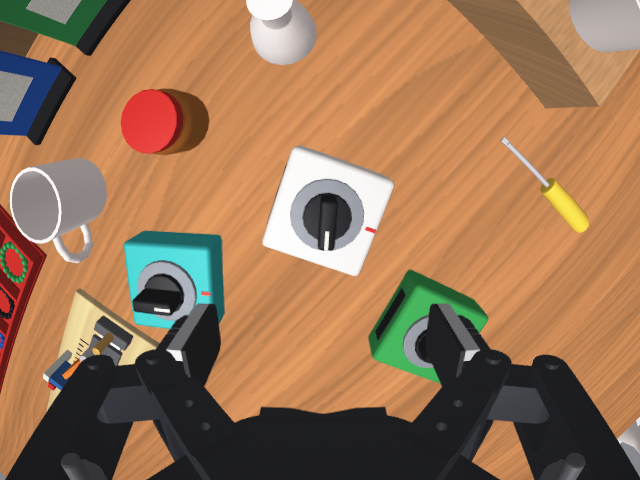

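The wrist view shows the white counter's top corners at (296,147), (393,183), (357,275) and (263,243). The grip bar runs from (329,197) to (326,249), and the red line is at (371,230).

```bash
python3 - <<'E'
from h import *
import pickle; c=pickle.load(open("w1.pkl","rb"))
im=cv2.imread("pics/w1.png"); cv2.imwrite("pics/w1c.png",cv2.resize(im[140:285,255:400],None,fx=4,fy=4,interpolation=cv2.INTER_CUBIC))
k=np.array([atz("wrist",p,.05,c) for p in [(296,147),(393,183),(357,275),(263,243)]]); print(k,k.mean(0),np.linalg.norm(np.roll(k,-1,0)-k,axis=1))
r=atz("wrist",(371,230),.05,c); d=k.mean(0)-r; print("yaw",np.arctan2(d[1],d[0]), [np.arctan2(*(k[(i+1)%4]-k[i])[1::-1]) for i in range(4)])
a=atz("wrist",(329,197),.094,c);b=atz("wrist",(326.5,249),.094,c); d=b-a; print(a,b,(a+b)/2,np.linalg.norm(d),"bar yaw",np.arctan2(d[1],d[0]))
E
```

```text
[[ 0.58019915 -0.32339537  0.05      ]
 [ 0.49333453 -0.35795102  0.05      ]
 [ 0.45673855 -0.27055445  0.05      ]
 [ 0.54521174 -0.23503529  0.05      ]] [ 0.51887099 -0.29673403  0.05      ] [0.09348559 0.09474929 0.09533685 0.09503484]
yaw 0.3587055133541115 [np.float64(-2.7629752241143555), np.float64(1.9673482470451724), np.float64(0.38177124943425944), np.float64(-1.1937740541702326)]
[ 0.53359123 -0.31425293  0.094     ] [ 0.50632377 -0.28090324  0.094     ] [ 0.5199575  -0.29757809  0.094     ] 0.043078019782362045 bar yaw 2.256190713175081
```

View pics/w1c.png

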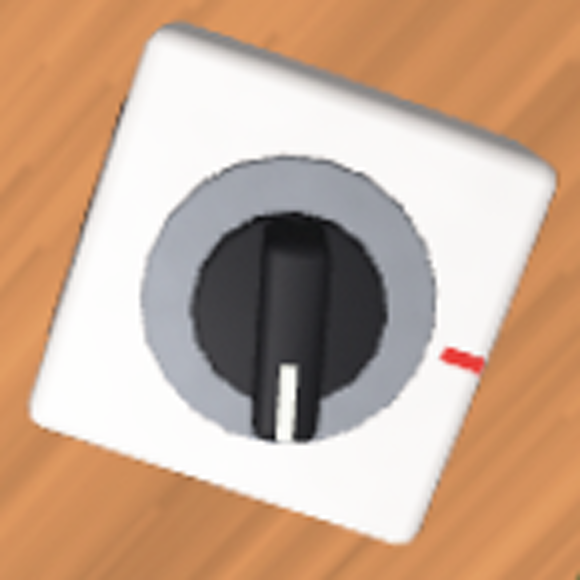

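```bash
python3 - <<'E'
from h import *
shift([.5195,-.297,.069],-2.456)
E
```

```text
clock 1.85 pos [ 0.5223 -0.2922  0.2402] yaw -2.407 q6 1.781 w 0.0853 F [-0.3 -0.7  0.1] -> shift mm [  5.3  -1.5 171.2] turn 0.049
```

Call:
drive_tool(steps=[[5,-1,40,0.05,1],[5,-1,80,0.05,1],[5,-1,120,0.05,1],[5,-1,150,0.05,1],[5,-1,171,0.05,1]], squeeze=40)

```text
clock: 2.35
position: [0.5169, -0.2967, 0.0669]
ee_rot: [-0.001, -0.335, 0.942, 0.001]
contact_force: [0.6, -0.1, 1.1]
width: 0.0858
```

```bash
python3 - <<'E'
from h import *
shift([.5195,-.297,.069],-2.456)
im=manip.get_image("wrist"); cv2.imwrite("pics/w2.png",im)
E
```

```text
clock 2.35 pos [ 0.5169 -0.2967  0.0669] yaw -2.459 q6 1.822 w 0.0858 F [ 0.6 -0.1  1.1] -> shift mm [-1.8 -1.9 -2.1] turn -0.003
```

View pics/w2.png

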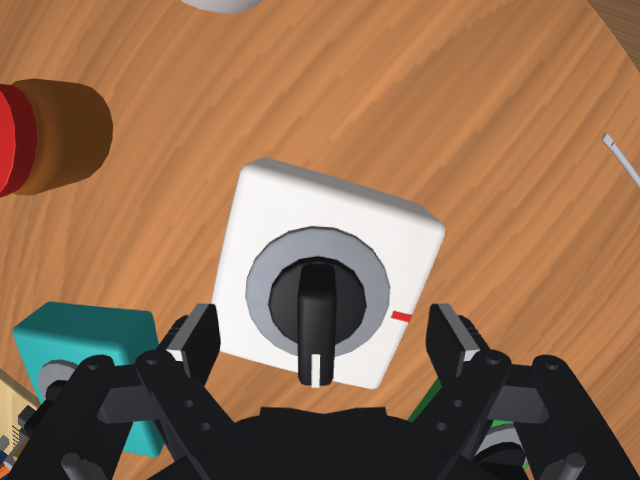

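The bar, at x≈316, sits between the pads and is aligned. I'll close on it.

Call:
drive_tool(steps=[[-2,-2,-2,0,0],[-2,-2,-2,0,-1],[-2,-2,-2,0,-1],[-2,-2,-2,0,-1],[-2,-2,-2,0,-1]], squeeze=50)

```text
clock: 2.9
position: [0.5194, -0.2958, 0.0675]
ee_rot: [-0.001, -0.335, 0.942, 0.002]
contact_force: [0.7, 4.7, 12.1]
width: 0.0132
```

Call:
drive_tool(steps=[[0,0,0,0,-1],[0,0,0,-0.1,-1],[0,0,0,-0.2,-1],[0,0,0,-0.3,-1],[0,0,0,-0.4,-1]])

```text
clock: 3.4
position: [0.5196, -0.2955, 0.0676]
ee_rot: [-0.001, -0.517, 0.856, 0.003]
contact_force: [0.1, 1.4, -1.1]
width: 0.0131
```

```bash
python3 - <<'E'
from h import *
shift([.5195,-.297,.069],-2.456+1.3); print(manip.get_state()["moment"])
im=manip.get_image("wrist"); cv2.imwrite("pics/w3.png",im)
E
```

```text
clock 3.4 pos [ 0.5196 -0.2955  0.0676] yaw -2.055 q6 1.42 w 0.0131 F [ 0.1  1.4 -1.1] -> shift mm [ 1.3 -0.6 -1.4] turn -0.899
[ 0.06204245 -0.09827635 -0.08674748]
```

View pics/w3.png

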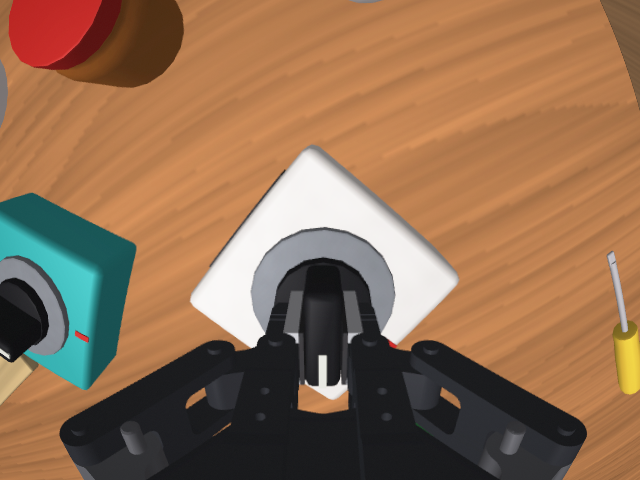

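The knob is gripped and turns with the gripper. I'll carry on.

Call:
drive_tool(steps=[[0,0,0,-0.12,-1],[0,0,0,-0.24,-1],[0,0,0,-0.36,-1],[0,0,0,-0.48,-1],[0,0,0,-0.6,-1]])

```text
clock: 3.95
position: [0.5197, -0.295, 0.0676]
ee_rot: [-0.001, 0.749, -0.663, -0.003]
contact_force: [0.5, 2.4, -0.7]
width: 0.0132
```

Call:
drive_tool(steps=[[0,0,0,-0.08,-1],[0,0,0,-0.14,-1],[0,0,0,-0.2,-1],[0,0,0,-0.22,-1],[0,0,0,-0.22,-1]])

```text
clock: 4.45
position: [0.5197, -0.2948, 0.0676]
ee_rot: [-0.001, 0.817, -0.577, -0.003]
contact_force: [0.5, 1.2, -0.2]
width: 0.0133
```

```bash
python3 - <<'E'
from h import *
shift([.5195,-.297,.069],-2.456+1.3); print(manip.get_state()["moment"])
im=manip.get_image("wrist"); cv2.imwrite("pics/w4.png",im)
E
```

```text
clock 4.45 pos [ 0.5197 -0.2948  0.0676] yaw -1.231 q6 0.596 w 0.0133 F [ 0.5  1.2 -0.2] -> shift mm [ 2.   0.9 -1.5] turn -0.075
[ 0.00354329 -0.10795311  0.06631183]
```

View pics/w4.png

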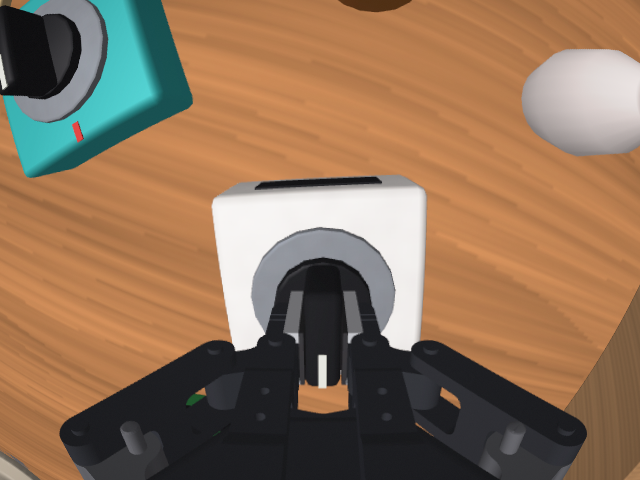

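Nearly square with the box. I'll nudge further, past the stop.

Call:
drive_tool(steps=[[0,0,0,-0.04,-1],[0,0,0,-0.08,-1],[0,0,0,-0.1,-1],[0,0,0,-0.1,-1]])

```text
clock: 4.9
position: [0.5197, -0.2947, 0.0676]
ee_rot: [-0.002, 0.843, -0.537, -0.003]
contact_force: [0.3, 0.6, -1.2]
width: 0.0131
```

```bash
python3 - <<'E'
from h import *
shift([.5195,-.297,.069],-2.456+1.3); print(manip.get_state()["moment"])
E
```

```text
clock 4.9 pos [ 0.5197 -0.2947  0.0676] yaw -1.135 q6 0.499 w 0.0131 F [ 0.3  0.6 -1.2] -> shift mm [ 2.   1.1 -1.4] turn 0.021
[-0.03831704 -0.00918139 -1.35903334]
```

A moment of −1.36 N m shows it is at the stop. I'll release, lift and check.

Call:
drive_tool(steps=[[0,0,0,0.03,1],[0,0,0,0.03,1],[0,0,0,0.03,1],[0,0,0,0.03,1],[0,0,-40,0.03,1]])

```text
clock: 5.4
position: [0.5164, -0.2926, 0.1031]
ee_rot: [-0.002, 0.835, -0.55, -0.009]
contact_force: [-1.2, 0.9, -0.7]
width: 0.0839
```

Call:
drive_tool(steps=[[0,0,-45,0,1],[0,0,-90,0,1],[0,0,-130,0,1],[0,0,-150,0,1]])

```text
clock: 5.8
position: [0.5196, -0.2954, 0.2576]
ee_rot: [-0.001, 0.836, -0.549, -0.005]
contact_force: [0.6, -0.4, -0.5]
width: 0.0857
```

```bash
python3 - <<'E'
from h import *
shift([.60,.07,.23],.139); c=manip.get_calibration("wrist")
im=manip.get_image("wrist"); cv2.imwrite("pics/w5.png",im)
E
```

```text
clock 5.8 pos [ 0.5196 -0.2954  0.2576] yaw -1.163 q6 0.528 w 0.0857 F [ 0.6 -0.4 -0.5] -> shift mm [-303.3 -218.7   30. ] turn -1.302
```

View pics/w5.png

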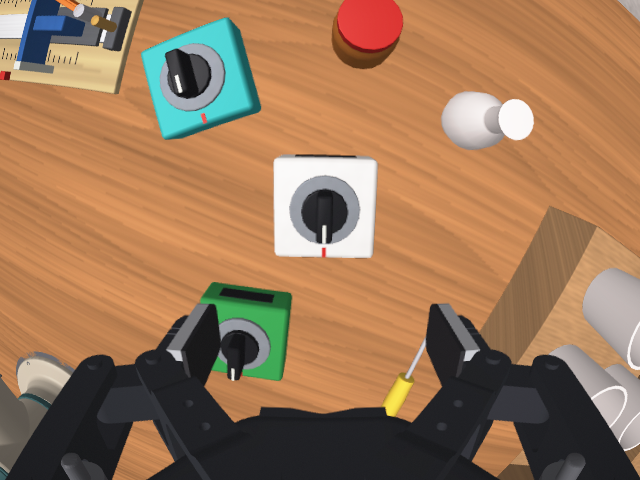

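The knob's white line at (324,233) points straight at the red line at (324,252), so it is at zero. Next I go above the jig.

Call:
drive_tool(steps=[[-30,-22,0,-0.14,1],[-60,-44,0,-0.28,1],[-95,-66,0,-0.42,1],[-130,-90,0,-0.56,1],[-165,-115,0,-0.7,1]])

```text
clock: 6.35
position: [0.5604, -0.0975, 0.2602]
ee_rot: [-0.002, 0.974, -0.227, -0.003]
contact_force: [0.4, -0.4, -0.1]
width: 0.0853
```

```bash
python3 - <<'E'
from h import *
shift([.604,.098,.25],.139)
E
```

```text
clock 6.35 pos [ 0.5604 -0.0975  0.2602] yaw -0.458 q6 0.16 w 0.0853 F [ 0.4 -0.4 -0.1] -> shift mm [ -47.2 -194.6   11. ] turn -0.597
```

Call:
drive_tool(steps=[[-9,-39,2,-0.13,1],[-18,-78,4,-0.26,1],[-28,-117,6,-0.39,1],[-38,-156,8,-0.52,1],[-47,-194,11,-0.6,1]])

```text
clock: 6.85
position: [0.6038, 0.0991, 0.2494]
ee_rot: [-0.003, 0.997, 0.074, -0.002]
contact_force: [0.2, 0.3, -0.3]
width: 0.0855
```

```bash
python3 - <<'E'
from h import *
shift([.604,.098,.25],.139)
c=manip.get_calibration("wrist");im=manip.get_image("wrist"); cv2.imwrite("pics/w6.png",im)
import pickle; pickle.dump(c,open("w6.pkl","wb"))
E
```

```text
clock 6.85 pos [0.6038 0.0991 0.2494] yaw 0.147 q6 -0.103 w 0.0855 F [ 0.2  0.3 -0.3] -> shift mm [ 0.   1.1 -0.6] turn 0.008
```

View pics/w6.png

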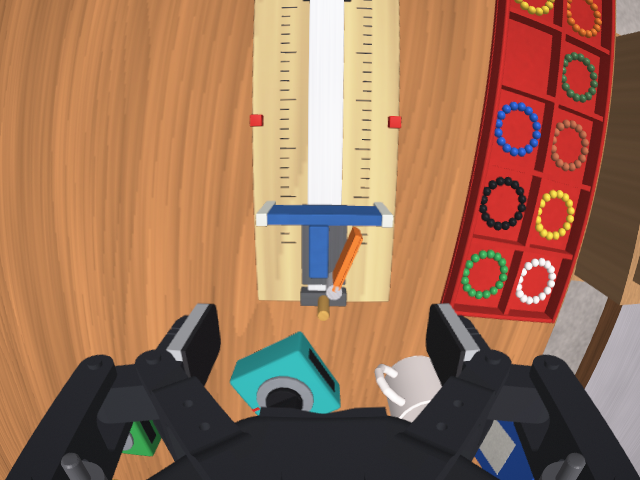

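The wrist view shows the red cubes at (257,120) and (395,122), and the crossbar from (262,213) to (388,213). The block is at (318,250) and the open lever runs from (335,292) to (358,232). I'll zoom in to measure.

```bash
python3 - <<'E'
from h import *
im=cv2.imread("pics/w6.png"); cv2.imwrite("pics/w6c.png",cv2.resize(im[105:315,245:405],None,fx=3.5,fy=2.8,interpolation=cv2.INTER_CUBIC))
cv2.imwrite("pics/w6c.png",cv2.resize(im[105:310,235:415],None,fx=2.9,fy=2.9,interpolation=cv2.INTER_CUBIC))
b,g,r=[im[...,i].astype(int) for i in range(3)]
m=((r>130)&(g<70)&(b<70)).astype(np.uint8); m[:,:240]=0;m[:,410:]=0
n,l,s,ce=cv2.connectedComponentsWithStats(m)
for i in range(1,n):
    if s[i,4]>20: print(s[i],ce[i])
E
```

```text
[250 115  13  11 113] [255.48672566 120.43362832]
[389 116  12  12 119] [394.6302521  121.80672269]
```

View pics/w6c.png

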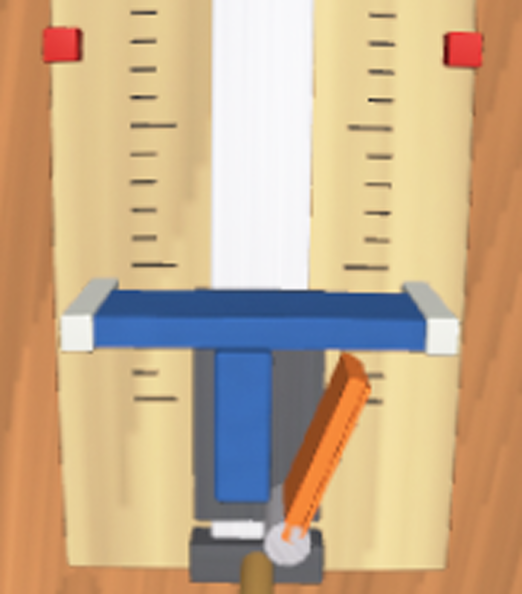

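```bash
python3 - <<'E'
from h import *
import pickle; c=pickle.load(open("w6.pkl","rb"))
A=lambda x,y,z: atz("wrist",((x+.5)/2.9-.5+235,(y+.5)/2.9-.5+105),z,c)
cl=A(61,333,.076);cr=A(459,335,.076); print("bar len",np.linalg.norm(cl-cr))
fl=A(80,316,.076);fb=A(80,350,.076); print("thick",np.linalg.norm(fl-fb))
# cubes: top face centres (front strip below)
ml=A(60,46,.022);mr=A(465,50,.022); print("cube sep",np.linalg.norm(ml-mr),ml,mr)
# board bottom corners (-y edge) & rail
bl=A(69,565,.012);br=A(445,568,.012); print("board w",np.linalg.norm(bl-br),(bl+br)/2)
xd=(mr-ml);yaw=np.arctan2(xd[1],xd[0]); xb=cr-cl;yb=np.arctan2(xb[1],xb[0]); xc=br-bl
yl=(ml+mr)/2-(bl+br)/2
print("yaws cubes",yaw,"bar",yb,"edge",np.arctan2(xc[1],xc[0]),"axis",np.arctan2(yl[1],yl[0])-np.pi/2)
cb=(cl+cr)/2; mk=(ml+mr)/2; print("crossbar",cb,"mark",mk)
Y=np.array([-np.sin(yaw),np.cos(yaw),0]);X=np.array([np.cos(yaw),np.sin(yaw),0])
print("mark-bar along",(mk-cb)@Y,"across",(mk-cb)@X, "edge->bar",(cb-(bl+br)/2)@Y,"(expect .110) edge->mark",(mk-(bl+br)/2)@Y)
# lever: pivot and end at z .07
p=A(288,543,.07);e=A(358,372,.07); print("pivot rel",(p-cb)@X,(p-cb)@Y,"end",(e-cb)@X,(e-cb)@Y)
q=A(243,425,.072);print("block rel",(q-cb)@X,(q-cb)@Y)
E
```

```text
bar len 0.12119887307422236
thick 0.010625013728758988
cube sep 0.13832179539037387 [0.52368747 0.17603388 0.022     ] [0.66067478 0.19520144 0.022     ]
board w 0.1479842973467802 [ 0.61934469 -0.00939054  0.012     ]
yaws cubes 0.13901957868392514 bar 0.14386028781739627 edge 0.14088575123438382 axis 0.1384038836436201
crossbar [0.6043955  0.09816084 0.076     ] mark [0.59218113 0.18561766 0.022     ]
mark-bar along 0.08830563774061148 across 2.2556166364801745e-05 edge->bar 0.1085853016058468 (expect .110) edge->mark 0.1968909393464583
pivot rel 0.00986779048737676 -0.07149504432309278 end 0.030555735373917196 -0.013387425522801451
block rel -0.005019747631190087 -0.03037559088258929
```

The measurements agree: crossbar 121 mm long, cube separation 138 mm, jig yaw 0.139, slide needed about 88 mm. Next I descend behind the crossbar.

```bash
cat >> h.py <<'E'
yaw=.139
X=np.array([np.cos(yaw),np.sin(yaw),0]);Y=np.array([-np.sin(yaw),np.cos(yaw),0])
CB=np.array([.6044,.0982,0]); MK=np.array([.5922,.1856,0])
E
python3 - <<'E'
from h import *
shift(CB+X*.004-Y*.022+[0,0,.04],yaw)
E
```

```text
clock 6.9 pos [0.6047 0.1056 0.2486] yaw 0.153 q6 -0.102 w 0.0856 F [ 2.2  3.7 -0.5] -> shift mm [  2.9  32.  208.2] turn 0.014
```

Call:
drive_tool(steps=[[3,32,20,0.014,1],[3,32,50,0.014,1],[3,32,90,0.014,1],[3,32,110,0.014,1],[3,32,110,0.014,1]])

```text
clock: 7.4
position: [0.6089, 0.0755, 0.134]
ee_rot: [-0.007, 0.998, 0.069, -0.006]
contact_force: [-1.0, 0.0, 0.2]
width: 0.0852
```

```bash
python3 - <<'E'
from h import *
shift(CB+X*.004-Y*.022+[0,0,.04],yaw)
c=manip.get_calibration("wrist");im=manip.get_image("wrist"); cv2.imwrite("pics/w7.png",im)
E
```

```text
clock 7.4 pos [0.6089 0.0755 0.134 ] yaw 0.139 q6 -0.141 w 0.0852 F [-1.   0.   0.2] -> shift mm [ 3.8  0.2 94. ] turn -0.0
```

View pics/w7.png

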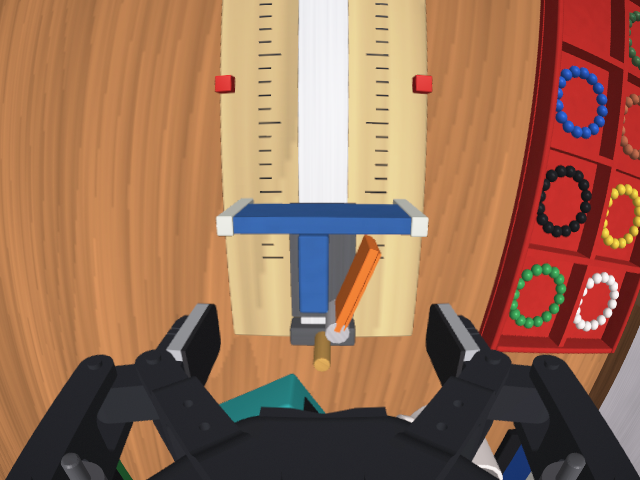

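Call:
drive_tool(steps=[[4,1,25,0,1],[4,1,50,0,1],[4,1,72,0,1],[4,1,86,0,1],[4,1,94,0,1]])

```text
clock: 7.95
position: [0.6145, 0.0762, 0.0424]
ee_rot: [-0.006, 0.998, 0.069, -0.004]
contact_force: [-0.5, 0.3, 0.1]
width: 0.0854
```

```bash
python3 - <<'E'
from h import *
shift(MK+X*.004-Y*.016+[0,0,.04],yaw)
c=manip.get_calibration("wrist");im=manip.get_image("wrist"); cv2.imwrite("pics/w8.png",im)
E
```

```text
clock 7.95 pos [0.6145 0.0762 0.0424] yaw 0.139 q6 -0.143 w 0.0854 F [-0.5  0.3  0.1] -> shift mm [ -2.9 -95.4   3.7] turn -0.0
```

View pics/w8.png

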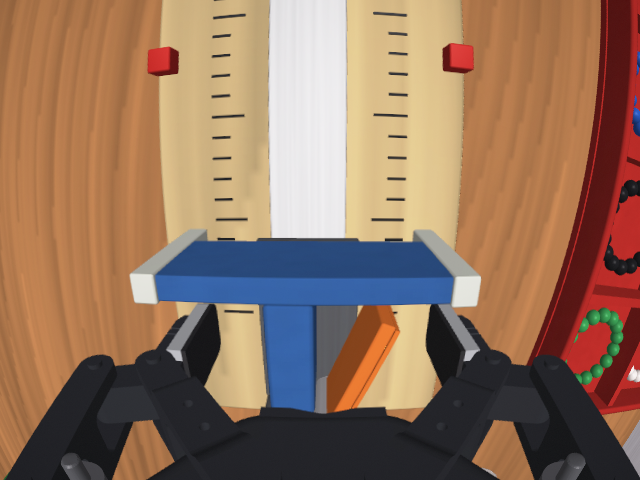

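The fingers straddle the block and lever behind the crossbar. I'll push out in stages.

Call:
drive_tool(steps=[[0,-8,2,0,1],[0,-20,2,0,1],[0,-32,2,0,1],[-1,-44,2,0,1],[-1,-56,2,0,1]])

```text
clock: 8.5
position: [0.6065, 0.1313, 0.0412]
ee_rot: [-0.005, 0.998, 0.069, -0.003]
contact_force: [2.3, -5.3, -4.1]
width: 0.0853
```

```bash
python3 - <<'E'
from h import *
shift(MK+X*.004-Y*.016+[0,0,.04],yaw)
c=manip.get_calibration("wrist");im=manip.get_image("wrist"); cv2.imwrite("pics/w9.png",im)
E
```

```text
clock 8.5 pos [0.6065 0.1313 0.0412] yaw 0.139 q6 -0.051 w 0.0853 F [ 2.3 -5.3 -4.1] -> shift mm [ -2.7 -39.8   1.6] turn -0.0
```

View pics/w9.png

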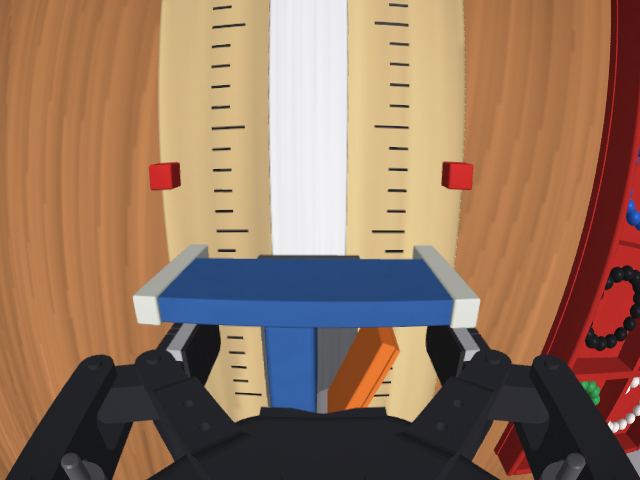

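Contact (−5.3 N) and the leg is moving. Now the remaining distance from this picture.

```bash
python3 - <<'E'
from h import *
im=cv2.imread("pics/w9.png"); 
a=cv2.resize(im[150:340,125:235],None,fx=3,fy=3); b=cv2.resize(im[150:340,390:500],None,fx=3,fy=3); cv2.imwrite("pics/w9c.png",np.hstack([a,b]))
E
```

```text
(no output)
```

View pics/w9c.png

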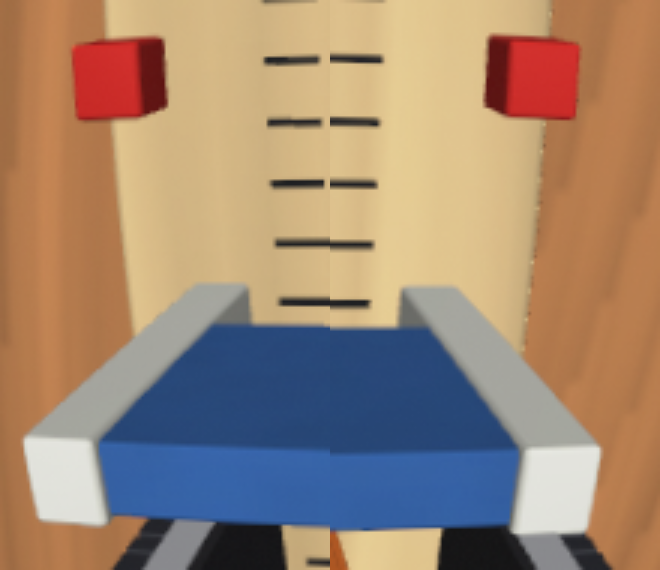

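```bash
cat > meas.py <<'E'
from h import *
def meas(fl,fr,ml,mr,c=None):
    c=c or manip.get_calibration("wrist")
    a=atz("wrist",fl,.076,c);b=atz("wrist",fr,.076,c);m=atz("wrist",ml,.024,c);n=atz("wrist",mr,.024,c)
    s,p,R=tool(); cb=(a+b)/2; mk=(m+n)/2
    print("feet sep",np.linalg.norm(a-b),"cube sep",np.linalg.norm(m-n),"go",((mk-cb)@Y).round(4),"mark err vs known",((mk-MK)@Y).round(4),"cb-tcp",((cb-p)@Y).round(4),"tcp x off",((p-CB)@X).round(4), "by MK: go",((MK-cb)@Y).round(4))
    print("yaw feet",np.arctan2(*(b-a)[1::-1]),"yaw cubes",np.arctan2(*(n-m)[1::-1]))
E
python3 - <<'E'
from meas import *
meas((147.5,310),(465.3,313),(160.5,176.5),(460.5,175.8))
shift(MK+X*.004-Y*.016+[0,0,.04],yaw)
E
```

```text
feet sep 0.11113969890849602 cube sep 0.13710620265004492 go 0.0415 mark err vs known 0.0029 cb-tcp 0.015 tcp x off 0.0065 by MK: go 0.0386
yaw feet 0.13844912627233966 yaw cubes 0.1384452754761075
clock 8.55 pos [0.6061 0.1334 0.0413] yaw 0.139 q6 -0.051 w 0.0858 F [ 2.  -1.8 -1.6] -> shift mm [ -2.5 -37.6   1.8] turn 0.0
```

Call:
drive_tool(steps=[[-1,-10,1,0,1],[-1,-20,1,0,1],[-2,-30,1,0,1],[-2,-36,1,0,1],[-2,-36,1,0,1]])

```text
clock: 9.05
position: [0.6003, 0.1693, 0.0417]
ee_rot: [-0.006, 0.998, 0.07, -0.001]
contact_force: [2.0, -3.4, 0.2]
width: 0.0854
```

```bash
python3 - <<'E'
from h import *
shift(MK+X*.004-Y*.015+[0,0,.04],yaw)
import pickle
c=manip.get_calibration("wrist");im=manip.get_image("wrist"); cv2.imwrite("pics/w10.png",im); pickle.dump(c,open("w10.pkl","wb"))
shift(MK+X*.004-Y*.015+[0,0,.04],yaw)
a=cv2.resize(im[210:360,115:235],None,fx=3,fy=3); b=cv2.resize(im[210:360,390:510],None,fx=3,fy=3); cv2.imwrite("pics/w10c.png",np.hstack([a,b]))
cv2.imwrite("pics/s10.png",cv2.resize(manip.get_image("scene")[205:320,305:480],None,fx=4,fy=4,interpolation=cv2.INTER_CUBIC))
E
```

```text
clock 9.05 pos [0.6003 0.1693 0.0417] yaw 0.14 q6 0.008 w 0.0854 F [ 2.  -3.4  0.2] -> shift mm [-1.8 -2.2  1.7] turn 0.001
clock 9.1 pos [0.6003 0.169  0.0417] yaw 0.14 q6 0.007 w 0.0856 F [ 2.2 -3.1  0.1] -> shift mm [-1.7 -2.6  1.7] turn 0.001
```

View pics/w10.png

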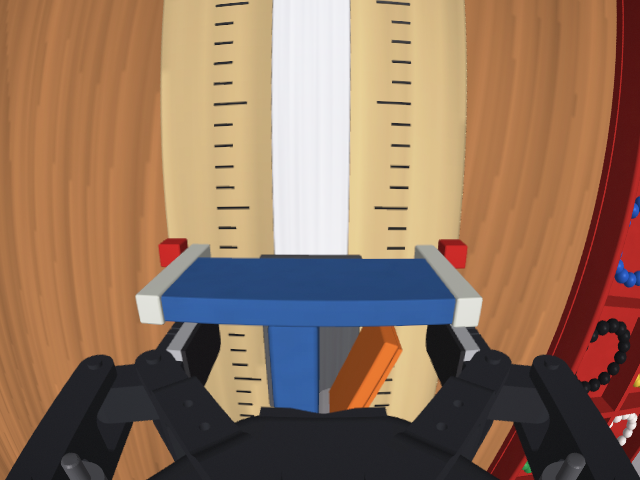

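View pics/w10c.png

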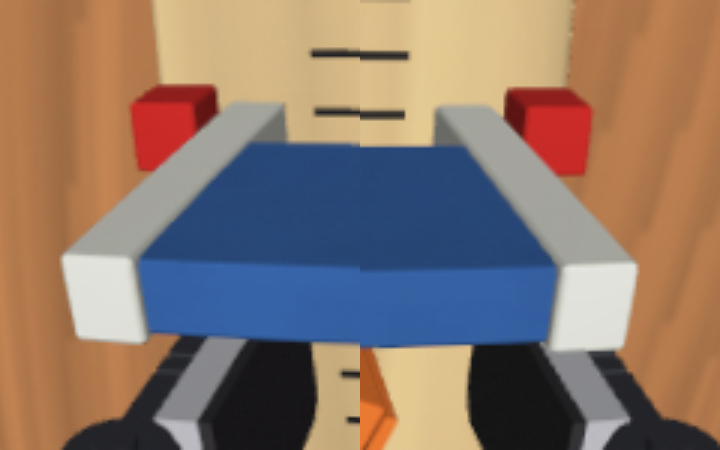

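View pics/s10.png

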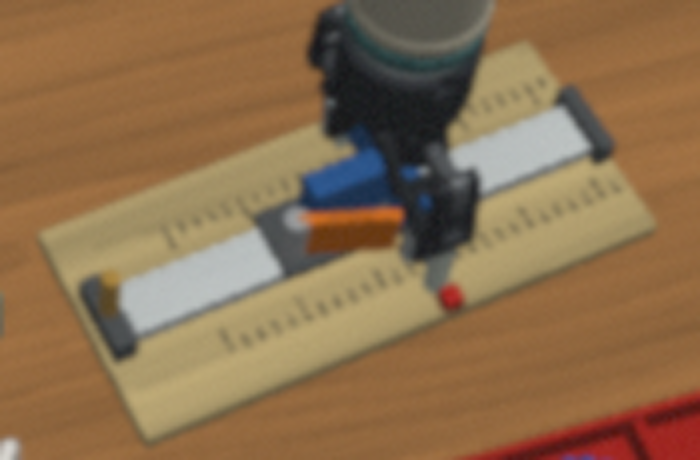

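```bash
python3 - <<'E'
from meas import *
import pickle; c=pickle.load(open("w10.pkl","rb"))
meas((150.3,309.7),(467.5,312.5),(170,254.5),(455.2,255.8),c)
# project foot bottoms: predicted cube corners & foot bottom front edge at bar y
for e in (0,.002,.004):
    P=[MK-Y*e+X*s*.057+Y*.005+[0,0,.013] for s in(-1,1)]; print(e,proj("wrist",P,c).round(1))
E
```

```text
feet sep 0.11109886068583644 cube sep 0.1369474789657137 go 0.0035 mark err vs known 0.0012 cb-tcp 0.0155 tcp x off 0.0058 by MK: go 0.0022
yaw feet 0.1374438445174904 yaw cubes 0.13734162026448546
0 [[197.8 240.9]
 [426.9 241.5]]
0.002 [[198.2 244.8]
 [426.6 245.3]]
0.004 [[198.6 248.6]
 [426.3 249.2]]
```

About 3 mm remain: the picture measurement gives 3.5 mm, the earlier mark fix 2.2 mm. I'll move up and hold with the lever open.

Call:
drive_tool(steps=[[0,-2,1,0,1],[0,-3,1,0,1],[0,-3,1,0,1],[0,-3,1,0,1],[0,-3,1,0,1]])

```text
clock: 9.65
position: [0.6003, 0.1715, 0.0411]
ee_rot: [-0.006, 0.998, 0.07, -0.001]
contact_force: [1.5, -5.4, 3.6]
width: 0.0851
```

```bash
python3 - <<'E'
from h import *
import pickle
c=manip.get_calibration("wrist");im=manip.get_image("wrist"); cv2.imwrite("pics/w11.png",im); pickle.dump(c,open("w11.pkl","wb"))
shift(MK-Y*.0155+[0,0,.04],yaw)
a=cv2.resize(im[210:360,115:235],None,fx=3,fy=3); b=cv2.resize(im[210:360,390:510],None,fx=3,fy=3); cv2.imwrite("pics/w11c.png",np.hstack([a,b]))
for e in (-.003,0,.003):
    P=[MK-Y*e+X*s*.06+Y*.005+[0,0,.012] for s in(-1,1)]; print(e,proj("wrist",P,c).round(1))
E
```

```text
clock 9.7 pos [0.6003 0.1716 0.041 ] yaw 0.139 q6 0.012 w 0.0856 F [ 2.1 -5.5  3.8] -> shift mm [-6.   0.5  1. ] turn 0.0
-0.003 [[191.9 239.4]
 [432.  239.7]]
0 [[192.4 245.1]
 [431.5 245.4]]
0.003 [[193.  250.8]
 [431.  251.2]]
```

View pics/w11c.png

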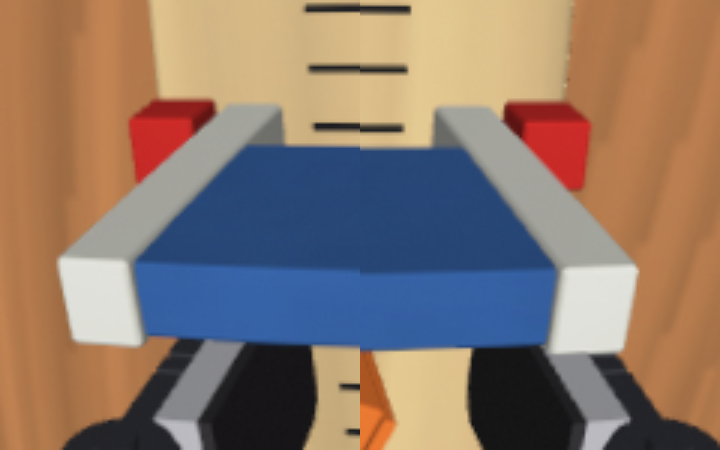

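On the mark: the feet's front edge is at row 245, where 245.1 was predicted, and the lever is still open. Now I recentre and close gently.

Call:
drive_tool(steps=[[-3,0,1,0,0.8],[-6,0,1,0,0.6],[-6,0,1,0,0.4],[-6,0,1,0,0.2],[-6,0,1,0,0]], squeeze=50)

```text
clock: 10.2
position: [0.5986, 0.1713, 0.0416]
ee_rot: [-0.006, 0.998, 0.07, 0.004]
contact_force: [6.7, -4.5, 4.0]
width: 0.0431
```

```bash
python3 - <<'E'
from h import *
im=manip.get_image("wrist"); cv2.imwrite("pics/w12.png",im)
shift(MK-Y*.0155+[0,0,.04],yaw)
E
```

```text
clock 10.25 pos [0.5985 0.1713 0.0415] yaw 0.14 q6 0.012 w 0.0426 F [ 6.4 -3.9  4.2] -> shift mm [-4.3  0.5  1.5] turn 0.001
```

View pics/w12.png

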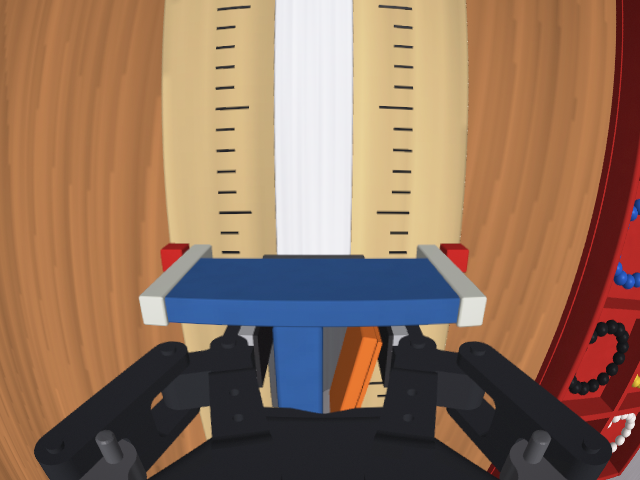

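Lever contact is starting, with the tool still about 4 mm to +x. I'll keep closing while shifting −x.

Call:
drive_tool(steps=[[-4,0,1,0,0],[-5,0,1,0,-0.1],[-5,0,1,0,-0.2],[-5,0,1,0,-0.3],[-5,0,1,0,-0.3]])

```text
clock: 10.75
position: [0.5954, 0.1709, 0.0415]
ee_rot: [-0.007, 0.998, 0.07, 0.006]
contact_force: [2.9, -3.0, 6.4]
width: 0.0304
```

```bash
python3 - <<'E'
from h import *
im=manip.get_image("wrist"); cv2.imwrite("pics/w13.png",im)
shift(MK-Y*.0155+[0,0,.04],yaw)
E
```

```text
clock 10.8 pos [0.5954 0.1709 0.0415] yaw 0.14 q6 0.012 w 0.03 F [ 3.9 -3.6  6. ] -> shift mm [-1.2  0.5  1.5] turn 0.001
```

View pics/w13.png

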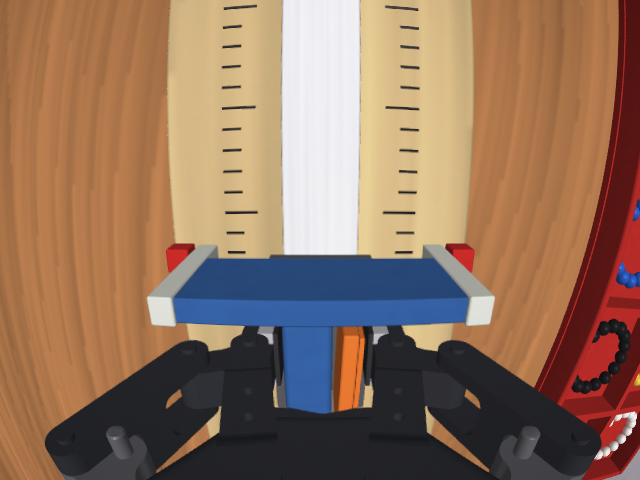

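Almost closed and centred. Now I close fully.

Call:
drive_tool(steps=[[-1,0,0,0,-0.6],[-1,0,0,0,-1],[-1,0,0,0,-1],[-1,0,0,0,-1],[-1,0,0,0,-1]], squeeze=50)

```text
clock: 11.3
position: [0.5938, 0.1707, 0.0419]
ee_rot: [-0.006, 0.997, 0.07, 0.005]
contact_force: [-0.6, -3.7, 6.6]
width: 0.0256
```

```bash
python3 - <<'E'
from h import *
import pickle
c=manip.get_calibration("wrist");im=manip.get_image("wrist"); cv2.imwrite("pics/w14.png",im)
shift(MK-Y*.0155+[0,0,.04],yaw)
a=cv2.resize(im[210:360,115:235],None,fx=3,fy=3); b=cv2.resize(im[210:360,390:510],None,fx=3,fy=3); cv2.imwrite("pics/w14c.png",np.hstack([a,b]))
for e in (-.003,0,.003):
    P=[MK-Y*e+X*s*.06+Y*.005+[0,0,.012] for s in(-1,1)]; print(e,proj("wrist",P,c).round(1))
cv2.imwrite("pics/s14.png",cv2.resize(manip.get_image("scene")[205:320,305:480],None,fx=4,fy=4,interpolation=cv2.INTER_CUBIC))
cv2.imwrite("pics/d14.png",cv2.resize(manip.get_image("side")[230:380,230:350],None,fx=4,fy=4,interpolation=cv2.INTER_CUBIC))
E
```

```text
clock 11.35 pos [0.5938 0.1707 0.0419] yaw 0.141 q6 0.011 w 0.0257 F [ 0.5 -4.8  7. ] -> shift mm [0.4 0.5 1.9] turn 0.002
-0.003 [[203.3 239.2]
 [442.6 239. ]]
0 [[203.8 244.9]
 [442.1 244.7]]
0.003 [[204.3 250.6]
 [441.5 250.4]]
```

View pics/w14.png

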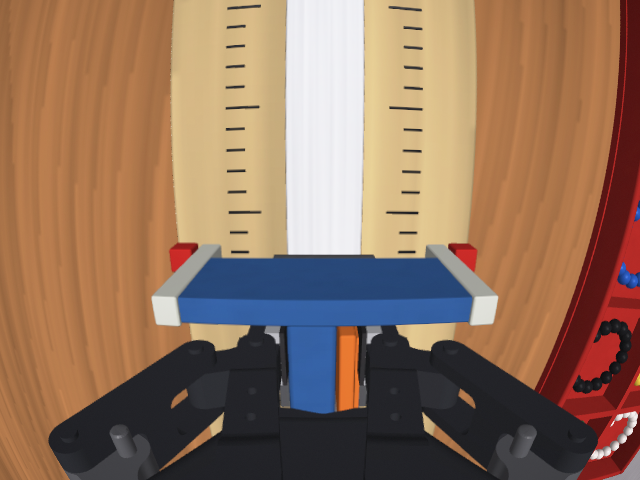

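View pics/w14c.png

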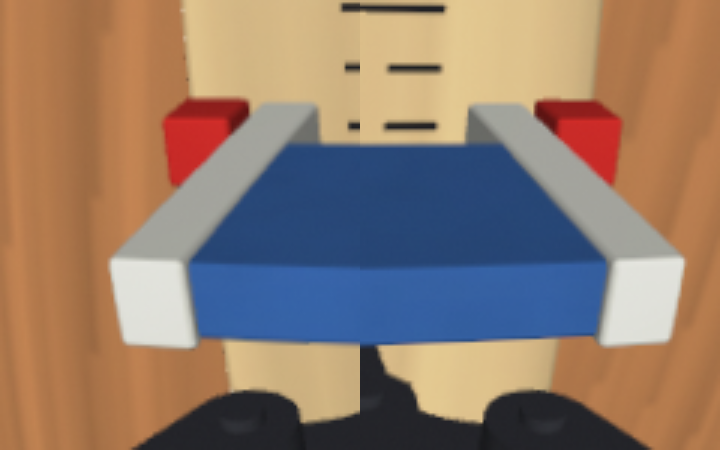

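View pics/d14.png

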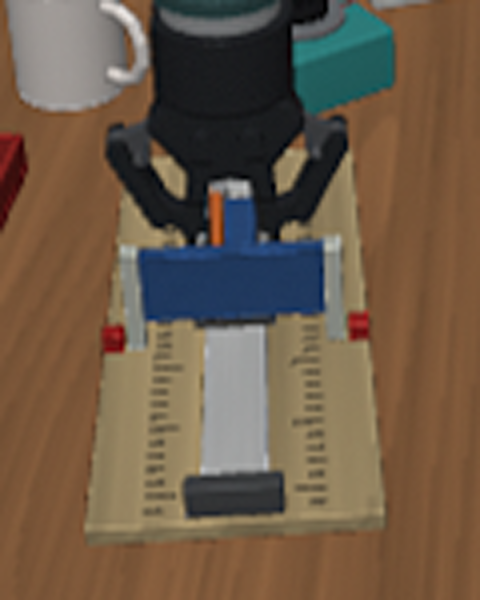

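The lever lies flat and both pads grip. The feet's front edge is at row ≈244.6, where 244.8 was predicted for on-mark. I'll settle with a small outward bias and recheck.

Call:
drive_tool(steps=[[0,-1,0,0,-1],[0,-1,0,0,-1],[0,-1,0,0,-1],[0,-1,0,0,-1],[0,-1,0,0,-1]], squeeze=60)

```text
clock: 11.95
position: [0.5935, 0.1717, 0.042]
ee_rot: [-0.006, 0.997, 0.071, 0.005]
contact_force: [1.7, -3.7, 4.4]
width: 0.0255
```

```bash
python3 - <<'E'
from meas import *
c=manip.get_calibration("wrist");im=manip.get_image("wrist"); cv2.imwrite("pics/w15.png",im)
shift(MK-Y*.0155+[0,0,.04],yaw)
a=cv2.resize(im[210:360,115:235],None,fx=3,fy=3); b=cv2.resize(im[210:360,390:510],None,fx=3,fy=3); cv2.imwrite("pics/w15c.png",np.hstack([a,b]))
for e in (-.003,0,.003):
    P=[MK-Y*e+X*s*.06+Y*.005+[0,0,.012] for s in(-1,1)]; print(e,proj("wrist",P,c).round(1))
for e in (-.003,0,.003):
    P=[MK-Y*e+X*s*.06-Y*.005+[0,0,.076] for s in(-1,1)]+[MK-Y*e+X*s*.06+Y*.005+[0,0,.076] for s in(-1,1)]; print("top",e,proj("wrist",P,c).round(1).tolist())
P=[MK+X*s*.075+Y*.006+[0,0,.024] for s in(-1,1)]; print("cube far top edge",proj("wrist",P,c).round(1).tolist())
P=[MK+X*s*.075-Y*.006+[0,0,.024] for s in(-1,1)]; print("cube near top edge",proj("wrist",P,c).round(1).tolist())
E
```

```text
clock 12.0 pos [0.5936 0.1716 0.042 ] yaw 0.141 q6 0.013 w 0.0254 F [ 1.6 -4.9  5.1] -> shift mm [0.6 1.5 2. ] turn 0.002
-0.003 [[203.8 241.1]
 [442.6 240.9]]
0 [[204.3 246.8]
 [442.1 246.6]]
0.003 [[204.8 252.5]
 [441.6 252.3]]
top -0.003 [[156.7, 318.3], [492.9, 317.1], [152.1, 292.6], [497.7, 291.7]]
top 0 [[158.1, 325.7], [491.4, 324.4], [153.4, 300.5], [496.2, 299.5]]
top 0.003 [[159.6, 332.9], [489.9, 331.5], [154.8, 308.2], [494.8, 307.1]]
cube far top edge [[168.2, 252.0], [478.1, 251.7]]
cube near top edge [[171.2, 275.3], [475.0, 274.8]]
```

View pics/w15c.png

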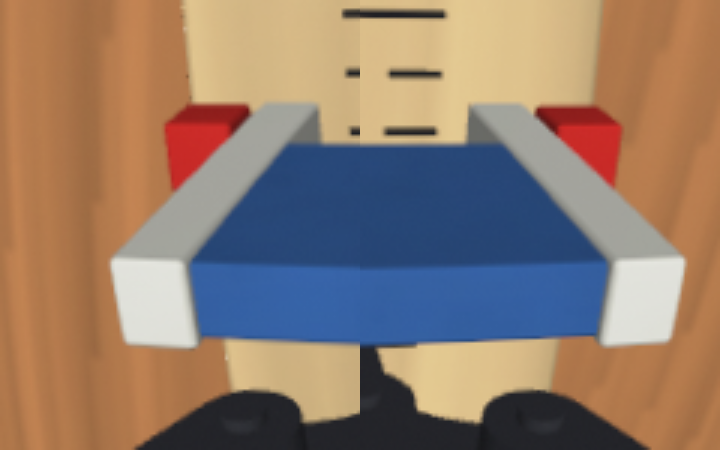

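Relative to the cubes the leg is within about 1 mm of the mark. I'm handing in.

```bash
python3 -c "
from rig import manip
print(manip.sign_off()); s=manip.get_state(); print(s['clock'],s['position'],s['width'],s['contact_force'])"
```

```text
the job is handed in; nothing more can be done
None
the job is handed in; nothing more can be done
```

I did the job in the order asked and handed it in at about 12 s of the 48 s. The hand-in gives no verdict.

- **Knob:** I gripped the white counter's knob and turned it anticlockwise until it met the stop (about 1.4 N m). After release, its white line pointed straight at the red line.
- **Leg:** I pushed it out with open fingers behind the crossbar and held it on the mark for about 0.5 s with the lever clearly open. I then squeezed the lever closed flat against the block.
- **Last checks:** The leg was on the mark to about 1 mm. The lever lay flat, and the fingers were gripping lever and block with a 60 N squeeze command.
- **Loose ends:**
  - The finger opening read 25.5 mm, where 28 mm was expected. The 14 mm knob bar also read low (13.2 mm), and the picture showed the lever flat.
  - My position estimates for the mark differed by about 1 mm.
  - I could not measure the force on each finger separately.
  - I saw no contact with the other things on the table, but took no final full-table picture to confirm it.

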